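# Feel a spool valve's spring with a push rod

### The job

Take the orange-handled push rod out of its black stand, pass its steel end through the guide eye and down the bore of the tilted valve body until you feel the spring-loaded spool, which sits at an unknown depth. Press the spool with a steady 10 newtons or so (between 6 and 14) for a good full second, never pushing the rod harder than 20 newtons against any of the valve body. Then let go and leave the rod standing in the bore, without disturbing the other things on the bench.

Things in the scene. Friction and masses are not known exactly. Their poses are not given: they have to be found in the camera images.
- rod: push rod, 160 mm long, about 120 g: steel shaft 12 mm thick with a flat chamfered end, a dark collar (17 mm thick, 101 to 107 mm from the end), then a round orange handle 21 mm thick from 107 to 160 mm. Origin at the centre of the steel end, z axis towards the handle. At the start it stands upright, its steel end 38 mm down the hole of the stand.
- rack: black rod stand, block 80 x 100 x 45 mm, fixed, with one 15 mm hole in the middle of its top, 38 mm deep; origin under its centre, z up
- valve: aluminium valve casting, a slab 130 x 150 x 30 mm on a red stand, fixed, tilted 30 degrees: its upper face looks up and to -x of its own frame; about 190 mm high in all. Origin on the bench straight below the bore mouth (mouth 135 mm above the bench). It carries the guide eye, the bore and the spool.
- cartridge: the bore: origin at the centre of its mouth, z axis along it, outwards (30 degrees from vertical). 20 mm wide. Inside is a brass spool, 17 mm thick, whose end lies somewhere 30 to 50 mm below the mouth (not measured: feel for it); it yields along the bore on a spring, about 2.5 N at first and 1 N per mm more, up to 15 mm.
- eye (a point): centre of the outer face of the guide eye: a yellow 44 x 44 mm plate, 6 mm thick, with an 18 mm round hole, square to the bore and on its axis, its outer face 30 mm outside the bore mouth, held by two side posts. Nothing stands further out along the axis.
- solenoid1: dark cylindrical solenoid lying on the bench (70 mm long, 32 mm thick, white nose, steel ear), loose bystander; origin under its middle
- solenoid2: same kind of solenoid, lying near the rod stand, loose bystander
- solenoid3: same kind of solenoid, lying on the robot's side of the valve body, loose bystander
- driver: screwdriver 200 mm long lying at the left, bystander
- cover: small aluminium cover casting 90 x 120 x 45 mm lying at the right, bystander; origin under its centre
There are look-alikes about, which are no part of the job. Leave any turquoise look-alike of the rod alone.

How it is judged:
On the way, in this order (a step that is already met when the one before it is completed fails the run):
1. the rod's end has passed through the guide eye and is at least 5 mm inside the bore (z of rod in the frame of cartridge below -0.005 m and x of rod in the frame of cartridge between -0.011 and 0.011 m and y of rod in the frame of cartridge between -0.011 and 0.011 m and angle between the z axis of rod and the z axis of cartridge, either way round below 0.22 rad), for 0.05 s.
2. the rod presses the spool with 6 to 14 N for a second without a break (z of rod in the frame of cartridge below -0.018 m and x of rod in the frame of cartridge between -0.011 and 0.011 m and y of rod in the frame of cartridge between -0.011 and 0.011 m and angle between the z axis of rod and the z axis of cartridge, either way round below 0.22 rad and contact force between rod and cartridge between 6 and 14 N), for 0.9 s.
At the end, for the whole second after the job is handed in: The rod stands in the bore, released and at rest: its end at least 15 mm below the mouth, within 11 mm of the bore axis, and the rod within 0.22 rad of the bore's direction (z of rod in the frame of cartridge below -0.015 m and x of rod in the frame of cartridge between -0.011 and 0.011 m and y of rod in the frame of cartridge between -0.011 and 0.011 m and angle between the z axis of rod and the z axis of cartridge, either way round below 0.22 rad and linear speed of rod below 0.02 m/s and angular speed of rod below 0.3 rad/s); the robot touches nothing.
It fails at once if the robot pushes the rod with more than 20 N, in touch with it, against the valve body, its guide eye or the spool (contact force between the fingers and rod above 2 N and (contact force between rod and valve above 20 N or contact force between rod and cartridge above 20 N)).
It fails at once if a bystander is moved more than 20 mm (distance of any of solenoid1, solenoid2, solenoid3, driver, cover from where it was at the start of the episode above 0.02 m).
It also fails if it takes over 51 s, if anything falls off the work surface, if the arm or the gripper's body presses on something with over 40 N, if the wrist force passes 120 N, or if a joint passes its speed limit or range.

### The arm

A 7-joint arm with a two-finger parallel gripper is mounted at the origin on the work surface. World frame = base frame: x ahead of the robot, y to its left, z up, the work surface at z = 0. Lengths are in m, angles in rad, forces in N, time in s.
With the tool pointing down it reaches from about 0.4 to 0.9 m from the base axis. Payload 5.6 kg.
Tool frame: the origin (TCP) lies at the very end of the fingers, on their centre line; the grasp point (between the pads) lies 19 mm behind it; z points along the fingers, y is the line along which they close (so a half turn about z gives the same grasp; the last joint's range is limited). The gripper opens to 92 mm and grips with 3 to 60 N. Pads are 20 mm wide; open, the fingers measure 128 mm over their backs; the gripper's body (75 mm by 189 mm) begins 69 mm behind the grasp point.
Start: joints at [-1.283, 0.468, -0.012, 1.603, 0.006, 1.071, -0.056], TCP at [0.211, 0.615, 0.215] pointing down, gripper open.
Joint ranges: [-2.53, 2.53], [-0.31, 2.02], [-1.57, 1.55], [0.28, 2.44], [-1.29, 4.43], [0.15, 1.84], [-2.92, 2.92]. Speed limits (rad/s): [2.57, 2.57, 3.14, 3.14, 3.14, 3.14, 3.14].

### API

Orientations are given as a unit quaternion [w, x, y, z].
In Python, from bench import * gives the robot as it stands.
- The arm moves only by the tool send_rows, never from a script. Its argument "commands" is a list that holds one entry, the list of rows, each a list of 7 numbers: the shift along the tool's x, y, z in units of 0.4 m (1.0 is 0.4 m), then the turn, a rotation vector about the tool's x, y, z in units of 180 degrees (1.0 is 180 degrees), then the opening, from 0 (shut) to 1 (fully open). In form: [[[x, y, z, wx, wy, wz, grip], ...]]. A call has 1 to 8 rows; each row is the pose to reach, as a shift and turn from the pose commanded when the call began, along the tool's axes at that moment, turning the shorter way round; what a row does not reach only later rows make up. A row lasts 1/12 s, in which the tool goes at most 41.7 mm and 7.16 degrees, less where a joint would pass 70% of its speed; a pose out of reach is approached as far as the arm can. A call with a number of a shift or a turn outside -1 to 1 is refused whole. A call with a gripper value outside its range is refused whole. The fingers move at their own pace and stop on an object; "force" is the grip in N (left out, the last holds). Time passes only in rows, so rows that repeat a pose let the fingers close. It gives the time, the measured TCP pose, the force, the opening and the grip force at its end, in the units of the state.
- observe(): the state, without advancing time (a new reading comes with each control period).
- snapshot(name): name is "side" or "top" or "wrist"; returns (picture, depth): 400x640x3 uint8, blue, green, red; 400x640 float32, m along the optical axis (not along the pixel's ray), 0 where there is no reading.
- camera_info(name): a dict with "mtx" (3x3 intrinsics, pixels), "R" (3x3) and "t" (3): a world point X has camera coordinates R X + t; the wrist camera has in their place "hand_eye" (4x4, takes a point from camera to tool coordinates, whose origin is the TCP and whose axes are the flange's). Camera axes: x right, y down, z forward; pixel columns grow to the right and rows downward; lengths in m; the calibration is good to about 2 mm. A picture is of the moment at which its call begins: read the wrist's pose just before it. camera_info takes no time and is no camera call.
- hand_in(): hands the job in; it is judged then, once.
Trained networks look in the newest picture that a camera, given by its name, has taken for a name from the list of things; names that differ only in an ending like _2 or _b are one class to them, and where a whole thing is asked for, a point or a joint stands for the part that bears it (a point fixed in the world has none). Each returns a list of dicts, best first, with "confidence" (0 to 1); they miss things now and then, are a little off and sometimes report something else, mostly with a low value. They report only what shows in the picture. A call takes as long as a camera call. They do not tell look-alikes from the thing itself.
- search_frame(thing, camera): "xy" ([column, row] in pixels, amid what is visible of it).
- place_of(thing, camera): "xy" ([column, row] in pixels: a listed point, or the origin of a listed thing).
The state is a dict: "t": time; "joint_positions": joint angles; "dq": joint speeds; "tau": joint torques, N m; "eef_pos": TCP position; "orientation": TCP orientation; "wrist_force": force on the tool from outside, world axes, zero at the start; "moment": the same for the moment, N m; "grip_width": finger opening in m; "finger_force": force on a finger pad.
Only numpy, scipy, OpenCV 4.12 (cv2) and the standard library are available. Lean on these libraries where they do the work, as an engineer would, in place of code of your own. Each camera call takes 0.05 s, during which the arm holds its last target. There are 200 camera calls.

## Working session

There is one attempt and no reset: what is moved stays moved. The work goes in short steps, Python scripts to look and compute and a tool call to move; the robot and the scene stay as the last step left them, time stands still between calls to the robot, and variables do not carry over. Pictures are saved under pics/ and viewed, at most 10 in all, crops included, and the job is handed in when it is done.

Besides the shell and the picture viewer there is one more tool, called after "Call:" in YAML: its name, and indented under it one key for each argument. send_rows: Moves the arm, as the interface text tells. Its arguments: {"type":"object","properties":{"commands":{"type":"array","items":{"type":"array","items":{"type":"array","items":{"type":"number","minimum":-1,"maximum":1}}}},"force":{"type":"number"}},"required":["commands"]}

```bash
mkdir -p pics; ls; cat > h.py <<'E'
from bench import *
import numpy as np, cv2
from scipy.spatial.transform import Rotation as Ro
def q2R(q): return Ro.from_quat([q[1],q[2],q[3],q[0]]).as_matrix()
def cam(name):
    c=camera_info(name); K=np.array(c["mtx"])
    if "hand_eye" in c:
        s=observe(); T=np.eye(4); T[:3,:3]=q2R(s["orientation"]); T[:3,3]=s["eef_pos"]
        M=T@np.array(c["hand_eye"])
    else:
        M=np.eye(4); R=np.array(c["R"]); M[:3,:3]=R.T; M[:3,3]=-R.T@np.array(c["t"])
    return K,M
def cloud(name):
    K,M=cam(name); p,d=snapshot(name)
    v,u=np.mgrid[:400,:640]
    X=np.stack([(u-K[0,2])/K[0,0]*d,(v-K[1,2])/K[1,1]*d,d],-1)@M[:3,:3].T+M[:3,3]
    return p,d,X
E
python3 - <<'E'
from h import *
s=observe(); print({k:np.round(v,3) for k,v in s.items()})
for n in ["side","top","wrist"]:
    p,d,X=cloud(n); cv2.imwrite(f"pics/{n}0.png",p); np.savez(f"pics/{n}0.npz",p=p,d=d,X=X)
    K,M=cam(n); print(n,np.round(M,3).tolist(),np.round(K[0],1),K[1,1:])
    for t in ["rod","rack","valve","cartridge","eye"]:
        print(t,[(np.round(r["xy"]),round(r["confidence"],2)) for r in place_of(t,n)])
E
```

```text
pics
{'t': np.float64(0.0), 'joint_positions': array([-1.283,  0.468, -0.012,  1.604,  0.006,  1.071, -0.056]), 'dq': array([-0.002,  0.001, -0.001, -0.001,  0.001, -0.001, -0.001]), 'tau': array([-1.0000e-03, -5.2057e+01, -1.3000e-02, -2.4376e+01, -5.7000e-02,
        1.7000e-02,  0.0000e+00]), 'eef_pos': array([0.211, 0.614, 0.214]), 'orientation': array([-0.   ,  0.165,  0.986, -0.001]), 'wrist_force': array([ 0.353,  0.212, -0.459]), 'moment': array([ 0.045,  0.021, -0.008]), 'finger_force': np.float64(0.0), 'grip_width': np.float64(0.092)}
side [[0.998, -0.034, 0.056, 0.528], [-0.065, -0.565, 0.823, -0.927], [0.004, -0.825, -0.566, 0.755], [0.0, 0.0, 0.0, 1.0]] [368.4   0.  319.8] [368.40025601 199.48552703]
rod [(array([338., 294.]), 0.67), (array([369., 260.]), 0.49)]
rack [(array([338., 264.]), 0.65)]
valve [(array([318., 190.]), 0.91)]
cartridge []
eye [(array([313., 153.]), 0.66)]
top [[-0.008, -0.994, 0.108, 0.446], [-1.0, 0.01, 0.019, -0.02], [-0.02, -0.108, -0.994, 1.402], [0.0, 0.0, 0.0, 1.0]] [462.4   0.  318.7] [462.35004829 193.6673852 ]
rod [(array([370., 183.]), 0.72), (array([375., 182.]), 0.66), (array([368., 150.]), 0.64), (array([409., 184.]), 0.41)]
rack [(array([374., 184.]), 0.74), (array([464., 216.]), 0.39)]
valve [(array([240., 193.]), 0.92)]
cartridge []
eye [(array([228., 191.]), 0.74)]
wrist [[0.325, 0.907, 0.267, 0.135], [0.946, -0.312, -0.091, 0.641], [0.001, 0.282, -0.959, 0.384], [0.0, 0.0, 0.0, 1.0]] [353.5   0.  311. ] [353.52806098 203.24022251]
rod []
rack []
valve []
cartridge []
eye []
```

View pics/side0.png

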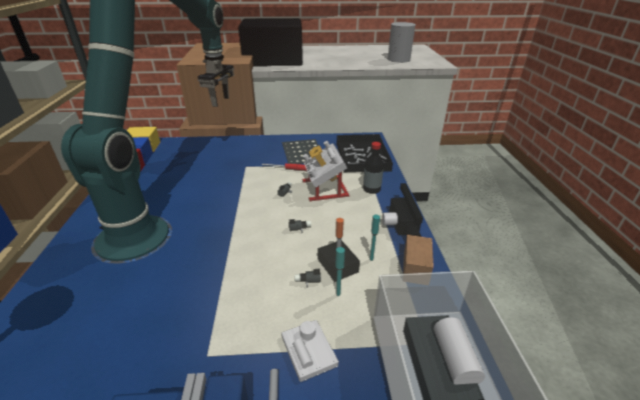

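View pics/top0.png

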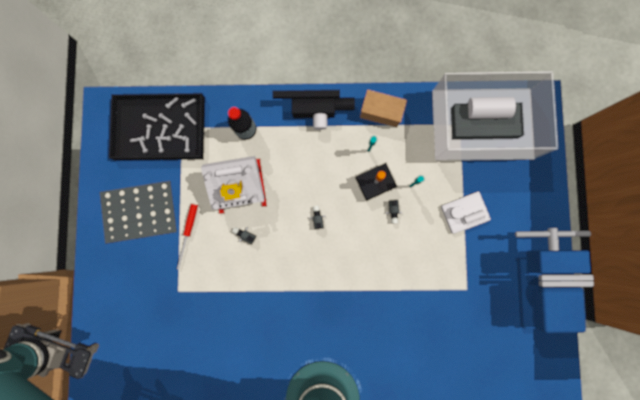

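```bash
python3 - <<'E'
from h import *
for n in ["top","side"]:
    z=np.load(f"pics/{n}0.npz"); p,d,X=z["p"],z["d"],z["X"]
    hsv=cv2.cvtColor(p,cv2.COLOR_BGR2HSV).astype(int); H,S,V=hsv[...,0],hsv[...,1],hsv[...,2]
    for nm,m in dict(orange=(H>3)&(H<17)&(S>150)&(V>110),yellow=(H>17)&(H<32)&(S>120)&(V>100),turq=(H>80)&(H<100)&(S>120)&(V>90)).items():
        c,l,st,ce=cv2.connectedComponentsWithStats(m.astype(np.uint8))
        for i in range(1,c):
            q=X[(l==i)&(d>0)]; q=q[q[:,2]>0.02]
            if st[i,4]>=12 and len(q)>5 and 0.2<q[:,0].mean()<0.95: print(n,nm,st[i],np.round(np.median(q,0),3),np.round(np.percentile(q,3,axis=0),3),np.round(np.percentile(q,97,axis=0),3))
z=np.load("pics/top0.npz");X=z["X"]; d=z["d"]
# rack top
m=(X[...,2]>0.035)&(X[...,2]<0.055)&(d>0);m[:150]=0;m[215:]=0;m[:,:345]=0;m[:,405:]=0
P=X[m];print(len(P),np.median(P,0),cv2.minAreaRect(P[:,:2].astype(np.float32)))
# valve slab
m=np.zeros_like(d,bool);m[145:220,195:275]=1
P=X[m&(d>0)];P=P[P[:,2]>0.08]
best=None;rng=np.random.default_rng(0)
for _ in range(800):
    a=P[rng.choice(len(P),3)];nn=np.cross(a[1]-a[0],a[2]-a[0]);L=np.linalg.norm(nn)
    if L<1e-6: continue
    nn/=L; c=(abs((P-a[0])@nn)<0.003)
    if best is None or c.sum()>best.sum():best=c
Q=P[best];c=Q.mean(0);nn=np.linalg.svd(Q-c)[2][2];nn*=np.sign(nn[2]);print("slab",len(P),len(Q),c,nn,np.degrees(np.arccos(nn[2])),np.degrees(np.arctan2(nn[1],nn[0])))
p=z["p"]; a=cv2.resize(p[140:225,190:280],None,fx=6,fy=6,interpolation=cv2.INTER_CUBIC);cv2.imwrite("pics/vt.png",a)
E
```

```text
top orange [376 170  10  11  47] [ 0.632 -0.164  0.147] [ 0.621 -0.191  0.042] [ 0.662 -0.154  0.169]
top yellow [220 182  22  18 272] [0.592 0.243 0.161] [0.572 0.217 0.142] [0.61  0.269 0.174]
top turq [370 137   6   7  33] [ 0.727 -0.146  0.159] [ 0.721 -0.151  0.142] [ 0.735 -0.139  0.164]
top turq [416 176   8   7  34] [ 0.618 -0.269  0.16 ] [ 0.612 -0.278  0.148] [ 0.626 -0.262  0.164]
side orange [338 219   4   4  16] [ 0.632 -0.171  0.167] [ 0.627 -0.176  0.165] [ 0.635 -0.163  0.169]
side yellow [310 146  15  19 130] [0.596 0.224 0.156] [0.574 0.212 0.125] [0.616 0.266 0.17 ]
side turq [374 216   5   3  13] [ 0.731 -0.153  0.16 ] [ 0.726 -0.158  0.158] [ 0.736 -0.149  0.162]
side turq [338 248   6   4  18] [ 0.621 -0.275  0.16 ] [ 0.616 -0.28   0.159] [ 0.627 -0.27   0.161]
879 [ 0.62624062 -0.16136808  0.04511938] ((0.6039238572120667, -0.17625227570533752), (0.1392158716917038, 0.10034764558076859), 24.082727432250977)
slab 2527 1214 [0.6193675  0.24641144 0.11907541] [-0.49484189 -0.0776714   0.86550486] 30.05959654171372 -171.0795194079584
```

View pics/vt.png

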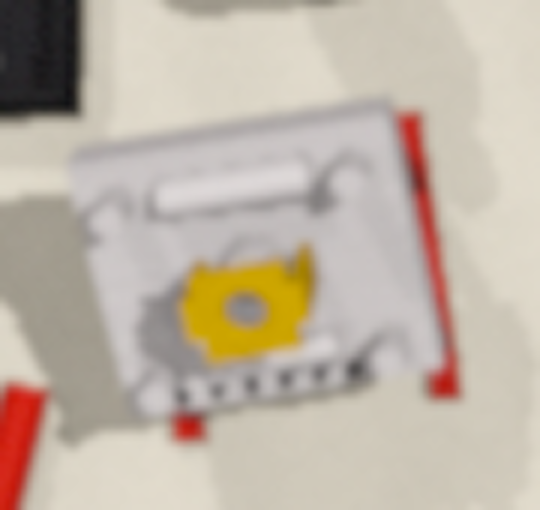

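```bash
cat >> h.py <<'E'
n=np.array([-0.494,-0.0776,0.866]); n/=np.linalg.norm(n)
eye=np.array([0.591,0.243,0.161])
def Rt(z,xh):
    z=z/np.linalg.norm(z); x=xh-z*(xh@z); x/=np.linalg.norm(x); return np.c_[x,np.cross(z,x),z]
Rb=Rt(-n,np.array([-0.155,0.988,0]))
def plan(pos,R=None):
    s=observe(); R0=q2R(s["orientation"]); R=R0 if R is None else R
    d=R0.T@(np.array(pos)-s["eef_pos"]); w=Ro.from_matrix(R0.T@R).as_rotvec()
    print("shift",np.round(d/0.4,4),"turn",np.round(w/np.pi,4),"| dist mm",round(np.linalg.norm(d)*1e3,1),"deg",round(np.degrees(np.linalg.norm(w)),1))
E
python3 - <<'E'
from h import *
z=np.load("pics/top0.npz");K,M=cam("top")
r=M[:3,:3]@np.linalg.inv(K)@np.array([230.8,191.7,1]); print("eye ray",M[:3,3]+r*(0.161-M[2,3])/r[2])
for nm in ("top","side"):
    z=np.load(f"pics/{nm}0.npz");p,X=z["p"],z["X"];h=cv2.cvtColor(p,cv2.COLOR_BGR2HSV)
    m=(h[...,0]>3)&(h[...,0]<17)&(h[...,1]>150)&(X[...,2]>0.158)&(X[...,2]<0.18)&(X[...,1]<0)&(X[...,0]>.5)&(X[...,0]<.7)
    q=X[m];print(nm,len(q),q.mean(0),q.min(0),q.max(0))
plan(eye+0.13*n,Rb)
E
```

```text
eye ray [0.58849355 0.24222672 0.161     ]
top 19 [ 0.62967408 -0.15993033  0.16620922] [ 0.62064822 -0.17231825  0.16219091] [ 0.64034616 -0.15392637  0.17080324]
side 15 [ 0.63117609 -0.17022723  0.1667949 ] [ 0.62642895 -0.17648686  0.16510521] [ 0.6353665  -0.16215394  0.16861992]
shift [-1.0564 -0.6465 -0.1474] turn [-0.1499 -0.0903  0.3369] | dist mm 498.9 deg 68.3
```

Call:
send_rows:
  commands:
    - [[-0.66,-0.4,-0.12,-0.09,-0.056,0.21,0.6],[-0.66,-0.4,-0.12,-0.09,-0.056,0.21,0.6],[-0.66,-0.4,-0.12,-0.09,-0.056,0.21,0.6],[-0.66,-0.4,-0.12,-0.09,-0.056,0.21,0.6],[-0.66,-0.4,-0.12,-0.09,-0.056,0.21,0.6],[-0.66,-0.4,-0.12,-0.09,-0.056,0.21,0.6],[-0.66,-0.4,-0.12,-0.09,-0.056,0.21,0.6],[-0.66,-0.4,-0.12,-0.09,-0.056,0.21,0.6]]

```text
t: 1.57
eef_pos: [0.4111, 0.3736, 0.2636]
orientation: [0.108, 0.473, 0.866, 0.122]
wrist_force: [0.5, -0.0, -0.4]
grip_width: 0.055
finger_force: 0.0
```

```bash
python3 - <<'E'
from h import *
eye=np.array([0.589,0.242,0.161])
print(observe()["eef_pos"],observe()["joint_positions"]); plan(eye+0.13*n,Rb)
E
```

```text
[0.41109186 0.3736345  0.26364241] [-1.16412452  0.0969941   0.28497342  2.03156585  0.20543068  0.74360211
 -0.4466815 ]
shift [-0.4517  0.0483  0.0238] turn [-0.0592 -0.0321  0.1263] | dist mm 182.0 deg 25.8
```

Call:
send_rows:
  commands:
    - [[-0.45,0.05,0.02,-0.06,-0.032,0.126,0.6],[-0.45,0.05,0.02,-0.06,-0.032,0.126,0.6],[-0.45,0.05,0.02,-0.06,-0.032,0.126,0.6],[-0.45,0.05,0.02,-0.06,-0.032,0.126,0.6],[-0.45,0.05,0.02,-0.06,-0.032,0.126,0.6],[-0.45,0.05,0.02,-0.06,-0.032,0.126,0.6],[-0.45,0.05,0.02,-0.06,-0.032,0.126,0.6],[-0.45,0.05,0.02,-0.06,-0.032,0.126,0.6]]

```text
t: 2.23
eef_pos: [0.5223, 0.2384, 0.2742]
orientation: [0.168, 0.625, 0.736, 0.198]
wrist_force: [-0.6, -0.0, 0.3]
grip_width: 0.0552
finger_force: 0.0
```

```bash
python3 - <<'E'
from h import *
s=observe();print(s["eef_pos"],s["joint_positions"],s["wrist_force"])
p,d,X=cloud("wrist"); cv2.imwrite("pics/w1.png",p); np.savez("pics/w1.npz",p=p,d=d,X=X)
K,M=cam("wrist"); np.savez("pics/w1m.npz",K=K,M=M)
r=place_of("eye","wrist");print(r)
h=cv2.cvtColor(p,cv2.COLOR_BGR2HSV);m=(h[...,0]>17)&(h[...,0]<32)&(h[...,1]>120)&(d>0)&(abs(X[...,2]-.16)<.04)
P=X[m];v,u=np.nonzero(m);print(len(P),u.min(),u.max(),v.min(),v.max())
hh=P@n;print("axial hist",np.percentile(hh,[5,25,50,75,95]), "pred", eye@n)
E
```

```text
[0.52234094 0.23843091 0.27421549] [-1.04258177  0.02892342  0.44452889  2.14510137  0.411617    0.5247605
 -0.75029816] [-0.57997795 -0.04811486  0.25779917]
[{'xy': [313.8, 200.8], 'confidence': 0.62}]
2484 288 337 162 230
axial hist [-0.18275332 -0.17110703 -0.17050923 -0.16998709 -0.16928435] pred -0.1713836208847444
```

View pics/w1.png

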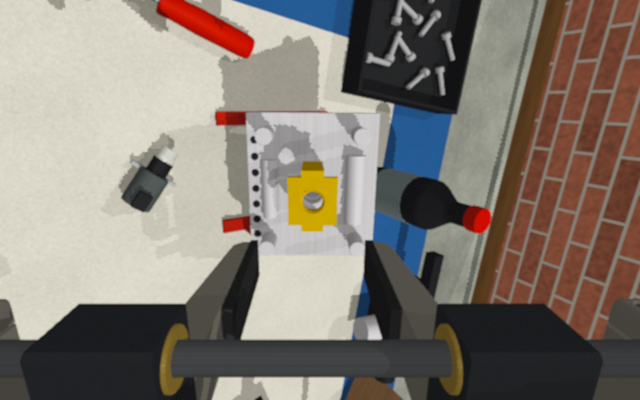

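```bash
cat > eye.py <<'E'
from h import *
def fit(p,d,X,K,M):
    h=cv2.cvtColor(p,cv2.COLOR_BGR2HSV);m=((h[...,0]>17)&(h[...,0]<32)&(h[...,1]>120)&(abs(X[...,2]-.16)<.045)&(X[...,0]>.5)).astype(np.uint8)
    P=X[m>0]; a=P@n; P=P[abs(a-np.median(a))<0.003]; c=P.mean(0); ny=np.linalg.svd(P-c)[2][2]; ny*=np.sign(ny[2])
    cs,hi=cv2.findContours(m,cv2.RETR_CCOMP,cv2.CHAIN_APPROX_NONE)
    i=max((i for i in range(len(cs)) if hi[0][i][3]>=0),key=lambda i:cv2.contourArea(cs[i])); H=cs[i][:,0].astype(float)
    r=np.c_[H,np.ones(len(H))]@np.linalg.inv(K).T@M[:3,:3].T
    pts=M[:3,3]+r*(((c-M[:3,3])@ny)/(r@ny))[:,None]
    uv=(pts-c)@Rb[:,:2]; e=cv2.fitEllipse((uv*1e4).astype(np.float32)); ctr=c+Rb[:,:2]@(np.array(e[0])/1e4)
    print("hole",ctr,"axes mm",np.array(e[1])/10,"px",H.mean(0),"plate normal",ny,"tilt",np.degrees(np.arccos(ny[2])),"yaw",np.degrees(np.arctan2(-ny[1],-ny[0])))
    R=cv2.minAreaRect(((P-c)@Rb[:,:2]*1e4).astype(np.float32));print("plate",c+Rb[:,:2]@(np.array(R[0])/1e4),R[1],R[2])
    Q=X[(d>0)&(np.linalg.norm(X-ctr,axis=-1)<.13)]; a=(Q-ctr)@n; 
    Q=Q[abs(a+.03)<.004]; c2=Q.mean(0)
    for _ in range(4):
        c2=Q.mean(0);ns=np.linalg.svd(Q-c2,full_matrices=False)[2][2]; Q=Q[abs((Q-c2)@ns)<.002]
    ns*=np.sign(ns[2]); print("slab",len(Q),ns,"tilt",np.degrees(np.arccos(ns[2])),"yaw",np.degrees(np.arctan2(-ns[1],-ns[0])),"off",(ctr-c2)@ns)
if __name__=="__main__":
    z=np.load("pics/w1.npz");k=np.load("pics/w1m.npz");fit(z["p"],z["d"],z["X"],k["K"],k["M"])
    plan([0.63,-0.170,0.24],Rt(np.array([0,0,-1.]),np.array([.255,.967,0])))
E
python3 eye.py
```

```text
hole [0.58877395 0.24403147 0.16086836] axes mm [17.11778564 19.02009277] px [312.48214286 200.41071429] plate normal [-0.49391571 -0.07275024  0.86646101] tilt 29.950045966446158 yaw 8.379008840203028
plate [0.588851   0.24305427 0.16082474] (552.8920288085938, 433.2537841796875) 0.07477691769599915
slab 194 [-0.48909826 -0.08497882  0.8680792 ] tilt 29.76380859564603 yaw 9.856511664375784 off 0.02995917430906226
shift [-1.0521  0.0437  0.1236] turn [ 0.1646 -0.0352  0.131 ] | dist mm 424.1 deg 38.4
```

Call:
send_rows:
  commands:
    - [[-0.7,0.03,0.08,0.11,-0.023,0.087,0.6],[-0.7,0.03,0.08,0.11,-0.023,0.087,0.6],[-0.7,0.03,0.08,0.11,-0.023,0.087,0.6],[-0.7,0.03,0.08,0.11,-0.023,0.087,0.6],[-0.7,0.03,0.08,0.11,-0.023,0.087,0.6],[-0.7,0.03,0.08,0.11,-0.023,0.087,0.6],[-0.7,0.03,0.08,0.11,-0.023,0.087,0.6],[-0.7,0.03,0.08,0.11,-0.023,0.087,0.6]]

```text
t: 3.0
eef_pos: [0.5944, -0.0426, 0.2522]
orientation: [0.058, 0.749, 0.657, 0.066]
wrist_force: [-1.0, -0.1, 0.8]
grip_width: 0.055
finger_force: 0.0
```

```bash
sed -i 's/^eye=.*/eye=np.array([0.5887,0.2437,0.1609])/' h.py; python3 - <<'E'
from h import *
plan([0.63,-0.170,0.24],Rt(np.array([0,0,-1.]),np.array([.255,.967,0])))
E
```

```text
shift [-0.305   0.123   0.0459] turn [ 0.055  -0.0105  0.0405] | dist mm 132.8 deg 12.4
```

Call:
send_rows:
  commands:
    - [[-0.3,0.12,0.045,0.055,-0.01,0.04,0.6],[-0.3,0.12,0.045,0.055,-0.01,0.04,0.6],[-0.3,0.12,0.045,0.055,-0.01,0.04,0.6],[-0.3,0.12,0.045,0.055,-0.01,0.04,0.6],[-0.3,0.12,0.045,0.055,-0.01,0.04,0.6],[-0.3,0.12,0.045,0.055,-0.01,0.04,0.6],[-0.3,0.12,0.045,0.055,-0.01,0.04,0.6]]

```text
t: 3.58
eef_pos: [0.6298, -0.1569, 0.2396]
orientation: [-0.003, 0.788, 0.616, 0.002]
wrist_force: [0.0, -0.1, 0.7]
grip_width: 0.0553
finger_force: 0.0
```

```bash
cat > rod.py <<'E'
from h import *
def rod(name):
    p,d,X=cloud("wrist");cv2.imwrite(f"pics/{name}.png",p)
    h=cv2.cvtColor(p,cv2.COLOR_BGR2HSV)
    m=((h[...,0]<17)&(h[...,1]>150)&(h[...,2]>90)&(d>0)&(abs(X[...,0]-.63)<.05)&(abs(X[...,1]+.17)<.05)&(X[...,2]>.1))
    P=X[m];t=P[P[:,2]>P[:,2].max()-.004]; e=cv2.minEnclosingCircle(t[:,:2].astype(np.float32))
    print(len(P),"zmax",P[:,2].max(),"top",len(t),t.mean(0),"circle",e)
    for a,b in((.118,.13),(.13,.14),(.14,.15),(.15,.16)):
        q=P[(P[:,2]>a)&(P[:,2]<b)]
        if len(q)>10:
            f=np.linalg.lstsq(np.c_[2*q[:,:2],np.ones(len(q))],(q[:,:2]**2).sum(1),rcond=None)[0];print(a,len(q),f[:2],np.sqrt(f[2]+f[:2]@f[:2]))
    m=(abs(X[...,2]-.045)<.004)&(d>0)&(h[...,2]<90)&(np.linalg.norm(X[...,:2]-[.63,-.17],axis=-1)<.08); P=X[m].astype(np.float32);print("rack",len(P),P[:,2].mean(),cv2.minAreaRect(P[:,:2]))
if __name__=="__main__":
    s=observe();print(s["eef_pos"],s["orientation"],s["joint_positions"]);rod("w2")
E
python3 rod.py
```

```text
[ 0.62975823 -0.15686821  0.2396458 ] [-0.00299163  0.78781007  0.61590784  0.00196846] [-0.28230738  0.50161048  0.67772549  1.6128175  -0.34373849  1.15095581
  0.23436111]
537 zmax 0.1683480303751449 top 121 [ 0.6319123  -0.16325698  0.1659744 ] circle ((0.6313421726226807, -0.16520507633686066), 0.010358989238739014)
0.118 86 [ 0.63119145 -0.16587114] 0.010304593578025968
0.13 76 [ 0.63120798 -0.16575387] 0.010238382267005398
0.14 87 [ 0.63120495 -0.16562989] 0.010170197865105608
0.15 97 [ 0.63115535 -0.1657986 ] 0.010302337052422571Traceback (most recent call last):
  File "rod.py", line 14, in <module>
    s=observe();print(s["eef_pos"],s["orientation"],s["joint_positions"]);rod("w2")
                                                                          ~~~^^^^^^
  File "rod.py", line 12, in rod
    m=(abs(X[...,2]-.045)<.004)&(d>0)&(h[...,2]<90)&(np.linalg.norm(X[...,:2]-[.63,-.17],axis=-1)<.08); P=X[m].astype(np.float32);print("rack",len(P),P[:,2].mean(),cv2.minAreaRect(P[:,:2]))
                                                                                                                                                                    ~~~~~~~~~~~~~~~^^^^^^^^^
cv2.error: OpenCV(4.12.0) /io/opencv/modules/imgproc/src/convhull.cpp:143: error: (-215:Assertion failed) total >= 0 && (depth == CV_32F || depth == CV_32S) in function 'convexHull'
```

View pics/w2.png

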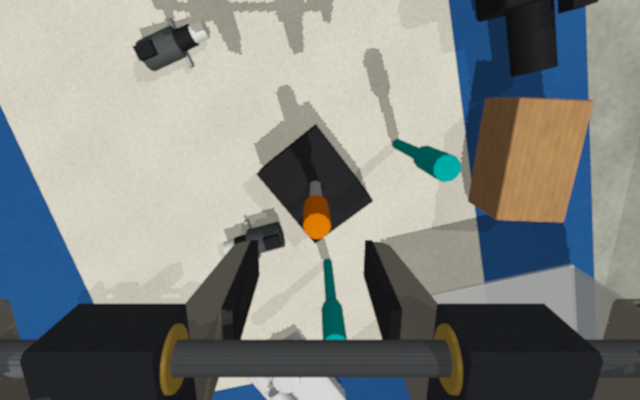

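```bash
python3 - <<'E'
from h import *
R=Rt(np.array([0,0,-1.]),np.array([.255,.967,0]))
print(observe()["eef_pos"]);plan([0.6312,-.1658,.195],R);plan([0.6312,-.1658,.124],R)
E
```

```text
[ 0.62981213 -0.15678793  0.23993875]
shift [-0.0218  0.009   0.1122] turn [-0.0006 -0.0022  0.0046] | dist mm 45.9 deg 0.9
shift [-0.023   0.0093  0.2897] turn [-0.0006 -0.0022  0.0046] | dist mm 116.3 deg 0.9
```

Call:
send_rows:
  commands:
    - [[-0.022,0.009,0.05,0,-0.002,0.004,0.6],[-0.022,0.009,0.11,0,-0.002,0.004,0.6],[-0.022,0.009,0.11,0,-0.002,0.004,0.6],[-0.023,0.009,0.17,0,-0.002,0.004,0.6],[-0.023,0.009,0.23,0,-0.002,0.004,0.6],[-0.023,0.009,0.29,0,-0.002,0.004,0.6],[-0.023,0.009,0.29,0,-0.002,0.004,0.6],[-0.023,0.009,0.29,0,-0.002,0.004,0.6]]
  force: 40

```text
t: 4.3
eef_pos: [0.6308, -0.1674, 0.1242]
orientation: [-0.001, 0.792, 0.61, -0.001]
wrist_force: [0.2, -0.9, -0.3]
grip_width: 0.0551
finger_force: 0.0
```

```bash
python3 - <<'E'
from h import *
s=observe();print(s["eef_pos"],q2R(s["orientation"])[:,2],s["wrist_force"])
p,d=snapshot("wrist");cv2.imwrite("pics/w3.png",p)
E
```

```text
[ 0.63075944 -0.16738     0.12416747] [-2.89685783e-03  1.80779524e-04 -9.99995788e-01] [ 0.17855948 -0.87380564 -0.29776548]
```

View pics/w3.png

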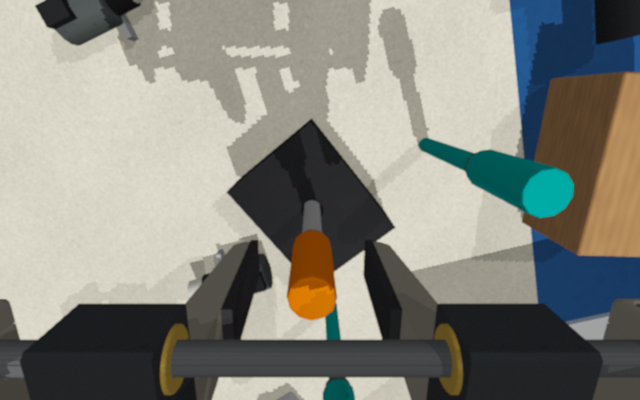

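Call:
send_rows:
  commands:
    - [[0,0,0,0,0,0,0],[0,0,0,0,0,0,0],[0,0,0,0,0,0,0],[0,0,0,0,0,0,0],[0,0,0,0,0,0,0],[0,0,0,0,0,0,0]]
  force: 45

```text
t: 4.85
eef_pos: [0.631, -0.1691, 0.1243]
orientation: [-0.0, 0.793, 0.61, -0.001]
wrist_force: [-0.1, -1.2, 1.7]
grip_width: 0.0203
finger_force: 45.0
```

Call:
send_rows:
  commands:
    - [[0,0,-0.05,0,0,0,0],[0,0,-0.1,0,0,0,0],[0,0,-0.15,0,0,0,0],[0,0,-0.23,0,0,0,0],[0,0,-0.31,0,0,0,0],[0,0,-0.36,0,0,0,0],[0,0,-0.36,0,0,0,0],[0,0,-0.36,0,0,0,0]]

```text
t: 5.52
eef_pos: [0.6312, -0.169, 0.2683]
orientation: [0.0, 0.793, 0.61, -0.0]
wrist_force: [-0.9, 0.1, -2.0]
grip_width: 0.0202
finger_force: 45.0
```

```bash
python3 - <<'E'
from h import *
s=observe();print(s["eef_pos"],q2R(s["orientation"]),s["wrist_force"])
for nm in("top","side"):
    p,d,X=cloud(nm); np.savez(f"pics/{nm}1.npz",p=p,d=d,X=X)
p,d,X=cloud("wrist");np.savez("pics/w4.npz",p=p,d=d,X=X)
p2=np.load("pics/side1.npz")["p"];cv2.imwrite("pics/s1.png",np.hstack([p[180:400,200:440],cv2.resize(p2[100:290,260:450],(220,220))]))
# eye-side standoff for rod tip: 25 mm outside the eye, TCP 114 mm from rod end
plan(eye+n*(0.025+0.115),Rb)
E
```

```text
[ 0.6311748  -0.16900049  0.26827745] [[ 2.56722436e-01  9.66485114e-01 -3.40709808e-04]
 [ 9.66484996e-01 -2.56722587e-01 -5.15240280e-04]
 [-5.85439963e-04 -1.97017178e-04 -9.99999809e-01]] [-0.94805991  0.09545603 -2.01971331]
shift [ 0.8984 -0.5245 -0.0396] turn [-0.1659  0.0347 -0.1291] | dist mm 416.4 deg 38.4
```

View pics/s1.png

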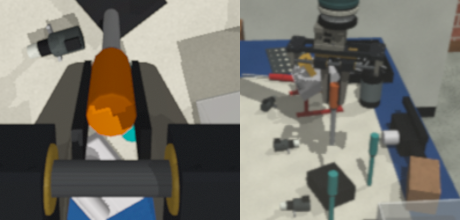

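```bash
cat > axis.py <<'E'
from h import *
def axis(p,d,X,s):
    R=q2R(s["orientation"]);T=(X-s["eef_pos"])@R   # tool coords
    h=cv2.cvtColor(p,cv2.COLOR_BGR2HSV)
    m=(h[...,0]<20)&(h[...,1]>150)&(h[...,2]>70)&(d>0)&(np.linalg.norm(T[...,:2],axis=-1)<.03)&(abs(T[...,2])<.06)
    sh=(d>0)&(np.linalg.norm(T[...,:2],axis=-1)<.02)&(T[...,2]>.025)&(T[...,2]<.112)
    P=T[m];Q=T[sh];print("handle",len(P),P[:,2].min(),P[:,2].max(),"shaft",len(Q),Q[:,2].max())
    from scipy.optimize import least_squares
    for nm,A,r in(("handle",P[(P[:,2]>-.03)&(P[:,2]<.008)],.0105),("shaft",Q,.006)):
        f=lambda v:np.hypot(A[:,0]-v[0]-v[2]*A[:,2],A[:,1]-v[1]-v[3]*A[:,2])-r
        o=least_squares(f,[0.003,0,0,0],loss="soft_l1",f_scale=.001);v=o.x
        print(nm,"at z=0 mm",v[:2]*1e3,"slope rad",v[2:],"at tip .117",(v[:2]+v[2:]*.117)*1e3,"rms",np.sqrt((f(v)**2).mean())*1e3)
if __name__=="__main__":
    z=np.load("pics/w4.npz");axis(z["p"],z["d"],z["X"],observe())
E
python3 axis.py
```

```text
handle 3492 -0.04635644754478142 0.014686607318511713 shaft 592 0.11182639727126341
handle at z=0 mm [ 2.9432898  -0.47670978] slope rad [0.00111777 0.00105418] at tip .117 [ 3.07406925 -0.35337072] rms 0.28875214781725383
shaft at z=0 mm [ 3.12529456 -0.45406385] slope rad [0.00018438 0.00169571] at tip .117 [ 3.14686657 -0.25566628] rms 0.16994471801777547
```

```bash
cat >> h.py <<'E'
tip=np.array([.0031,-.0003,.1173])
def tipat(h,dx=0,dy=0): return eye+n*h+Rb[:,0]*dx+Rb[:,1]*dy-Rb@tip   # h = height of rod end over eye face
def where():
    s=observe();R=q2R(s["orientation"]);e=s["eef_pos"]+R@tip-eye
    print("tip rel eye (x,y tool mm, h mm)",np.round(np.r_[Rb[:,:2].T@e,n@e]*1e3,2),"angle err mrad",np.round(Ro.from_matrix(Rb.T@R).as_rotvec()*1e3,1),"F axial",round(float(np.dot(s["wrist_force"],n)),2),"lat",np.round(np.dot(s["wrist_force"],Rb[:,:2]),2),"t",s["t"])
E
python3 - <<'E'
from h import *
where();plan(tipat(.06),Rb)
E
```

```text
tip rel eye (x,y tool mm, h mm) [-410.4   -25.89    0.54] angle err mrad [ 521.3 -109.   405.7] F axial -1.89 lat [-0.1  -0.38] t 5.6667
shift [ 0.8727 -0.5639 -0.1205] turn [-0.1659  0.0347 -0.1291] | dist mm 418.4 deg 38.4
```

Call:
send_rows:
  commands:
    - [[0,-0.02,-0.09,0,0,0,0],[0.1,-0.06,-0.12,-0.01,0,-0.01,0],[0.2,-0.12,-0.12,-0.03,0.006,-0.025,0],[0.3,-0.18,-0.12,-0.06,0.012,-0.045,0],[0.4,-0.24,-0.12,-0.09,0.018,-0.07,0],[0.48,-0.3,-0.12,-0.115,0.024,-0.09,0],[0.56,-0.36,-0.12,-0.14,0.03,-0.11,0],[0.64,-0.41,-0.12,-0.166,0.035,-0.129,0]]

```text
t: 6.33
eef_pos: [0.5393, 0.1127, 0.3149]
orientation: [0.17, 0.626, 0.735, 0.199]
wrist_force: [1.1, -0.7, -2.1]
grip_width: 0.0201
finger_force: 45.0
```

```bash
python3 - <<'E'
from h import *
where();plan(tipat(.06),Rb)
E
```

```text
tip rel eye (x,y tool mm, h mm) [-118.33   17.53   50.62] angle err mrad [-6.1  2.6 -3.6] F axial -2.34 lat [-0.9  -0.25] t 6.3333
shift [ 0.2968 -0.0409 -0.023 ] turn [ 0.0019 -0.0008  0.0011] | dist mm 120.2 deg 0.4
```

Call:
send_rows:
  commands:
    - [[0.08,-0.01,-0.023,0.001,0,0.001,0],[0.16,-0.02,-0.023,0.002,-0.001,0.001,0],[0.24,-0.03,-0.023,0.002,-0.001,0.001,0],[0.28,-0.04,-0.023,0.002,-0.001,0.001,0],[0.297,-0.041,-0.023,0.002,-0.001,0.001,0],[0.297,-0.041,-0.023,0.002,-0.001,0.001,0],[0.297,-0.041,-0.023,0.002,-0.001,0.001,0],[0.297,-0.041,-0.023,0.002,-0.001,0.001,0]]

```text
t: 7.0
eef_pos: [0.5051, 0.2232, 0.315]
orientation: [0.169, 0.631, 0.732, 0.194]
wrist_force: [-0.4, 0.2, -2.3]
grip_width: 0.0203
finger_force: 45.0
```

```bash
cat > chk.py <<'E'
from h import *
from eye import fit; from axis import axis
def chk(nm):
    s=observe();where();K,M=cam("wrist");p,d,X=cloud("wrist");cv2.imwrite(f"pics/{nm}.png",p)
    try: fit(p,d,X,K,M)
    except Exception as e: print(e)
    axis(p,d,X,s)
if __name__=="__main__":
    import sys;chk(sys.argv[1]);plan(tipat(float(sys.argv[2])),Rb)
E
python3 chk.py w5 0.015
```

```text
tip rel eye (x,y tool mm, h mm) [-4.84  2.09 58.97] angle err mrad [ 3.6 -5.5  5.3] F axial -1.78 lat [ 0.3  -1.47] t 7.0
hole [0.58908551 0.2432166  0.16096084] axes mm [18.19864349 19.20483246] px [309.64705882 175.21568627] plate normal [-0.49431224 -0.07592785  0.86596211] tilt 30.007252363522994 yaw 8.732552854724684
plate [0.58884379 0.24284925 0.16079004] (553.0307006835938, 426.9346618652344) 1.0013960599899292
slab 134 [-0.48877711 -0.06162513  0.87022944] tilt 29.514687089202095 yaw 7.18594842029467 off 0.0303174181142196
handle 3463 -0.04609667650922418 0.011573861920228298 shaft 591 0.11177607081546195
handle at z=0 mm [ 3.1879829  -0.46457663] slope rad [0.00058799 0.00075851] at tip .117 [ 3.25677748 -0.37583121] rms 0.24648518249941775
shaft at z=0 mm [ 3.27030878 -0.39932593] slope rad [0.0005666  0.00052024] at tip .117 [ 3.33660061 -0.33845766] rms 0.1771419307957657
shift [ 0.0108 -0.0064  0.1103] turn [-0.001   0.0017 -0.0018] | dist mm 44.4 deg 0.5
```

View pics/w5.png

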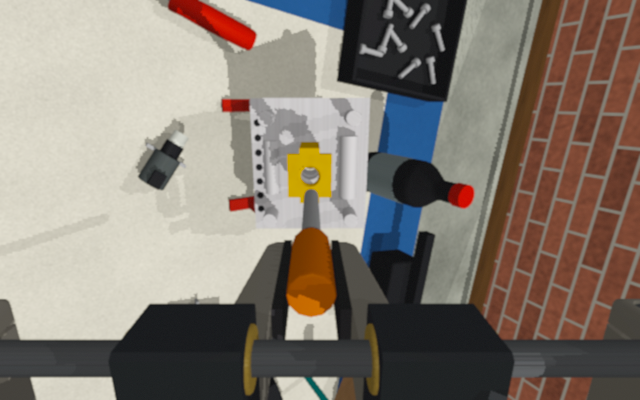

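```bash
sed -i 's/^eye=.*/eye=np.array([0.5889,0.2434,0.1609])/; s/^tip=.*/tip=np.array([.0032,-.0003,.1173])/' h.py; python3 - <<'E'
from h import *
where();plan(tipat(.012),Rb)
E
```

```text
tip rel eye (x,y tool mm, h mm) [-4.28  2.19 59.21] angle err mrad [ 3.2 -5.2  5.5] F axial -1.86 lat [0.54 0.31] t 7.05
shift [ 0.0098 -0.006   0.118 ] turn [-0.001   0.0017 -0.0018] | dist mm 47.4 deg 0.5
```

Call:
send_rows:
  commands:
    - [[0.01,-0.006,0.02,-0.001,0.0017,-0.0018,0],[0.01,-0.006,0.06,-0.001,0.0017,-0.0018,0],[0.01,-0.006,0.1,-0.001,0.0017,-0.0018,0],[0.01,-0.006,0.118,-0.001,0.0017,-0.0018,0],[0.01,-0.006,0.118,-0.001,0.0017,-0.0018,0],[0.01,-0.006,0.118,-0.001,0.0017,-0.0018,0],[0.01,-0.006,0.118,-0.001,0.0017,-0.0018,0],[0.01,-0.006,0.118,-0.001,0.0017,-0.0018,0]]

```text
t: 7.72
eef_pos: [0.5254, 0.2324, 0.2743]
orientation: [0.168, 0.627, 0.735, 0.198]
wrist_force: [-0.3, -0.0, -1.1]
grip_width: 0.0202
finger_force: 45.0
```

```bash
python3 chk.py w6 -0.02; python3 -c "
import cv2;p=cv2.imread('pics/w6.png');cv2.imwrite('pics/w6c.png',cv2.resize(p[110:250,240:380],None,fx=4,fy=4,interpolation=cv2.INTER_CUBIC))"
```

```text
tip rel eye (x,y tool mm, h mm) [ 2.45  0.85 13.13] angle err mrad [-1.8  2.5 -2. ] F axial -0.81 lat [ 0.05 -0.84] t 7.7167
OpenCV(4.12.0) /io/opencv/modules/imgproc/src/shapedescr.cpp:361: error: (-201:Incorrect size of input array) There should be at least 5 points to fit the ellipse in function 'fitEllipseNoDirect'

handle 3467 -0.04602380609677586 0.016262384681238293 shaft 594 0.11170250618163512
handle at z=0 mm [ 3.14139301 -0.44649515] slope rad [-0.00151225  0.00189588] at tip .117 [ 2.96445931 -0.22467765] rms 0.23902497626225858
shaft at z=0 mm [ 3.31966383 -0.36874968] slope rad [0.00038083 0.00024821] at tip .117 [ 3.36422114 -0.33970951] rms 0.17645240925613864
shift [-0.0058 -0.0016  0.0827] turn [ 0.0006 -0.0008  0.0007] | dist mm 33.2 deg 0.2
```

View pics/w6c.png

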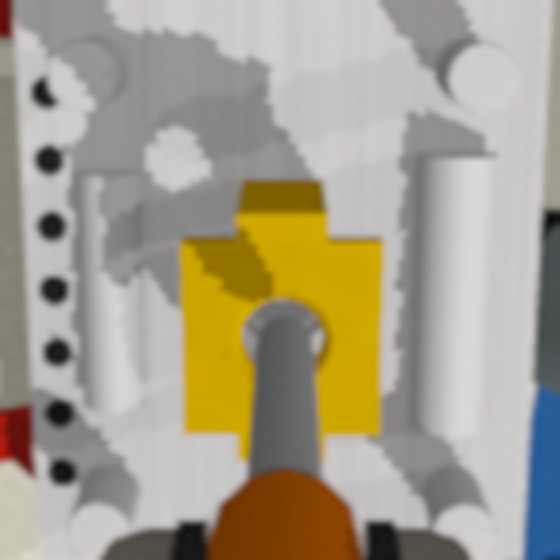

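Call:
send_rows:
  commands:
    - [[0,0,0,0,0,0,0],[0,0,0,0,0,0,0],[0,0,0,0,0,0,0],[0,0,0,0,0,0,0],[0,0,0,0,0,0,0],[0,0,0,0,0,0,0]]

```text
t: 8.27
eef_pos: [0.5252, 0.2323, 0.2733]
orientation: [0.168, 0.627, 0.735, 0.197]
wrist_force: [-0.4, -0.2, -0.6]
grip_width: 0.0205
finger_force: 45.0
```

```bash
python3 chk.py w7 -0.02|sed -n '1p;$p'; python3 - <<'E'
from h import *
print(np.round(observe()["dq"],4)); [ (snapshot("wrist"),where()) for _ in range(4)]
E
```

```text
tip rel eye (x,y tool mm, h mm) [ 2.3   0.02 12.4 ] angle err mrad [-0.6  1.8 -2.5] F axial -0.25 lat [-0.09 -0.68] t 8.2667
shift [-0.0054 -0.0001  0.081 ] turn [ 0.0002 -0.0006  0.0008] | dist mm 32.5 deg 0.2
[ 0.001   0.001  -0.0006 -0.0017  0.0007  0.0006  0.0017]
tip rel eye (x,y tool mm, h mm) [ 2.28 -0.   12.35] angle err mrad [-0.5  1.8 -2.5] F axial -1.73 lat [ 0.97 -0.36] t 8.3667
tip rel eye (x,y tool mm, h mm) [ 2.3   0.02 12.36] angle err mrad [-0.6  1.8 -2.5] F axial -1.69 lat [ 0.64 -0.84] t 8.4167
tip rel eye (x,y tool mm, h mm) [ 2.3   0.04 12.36] angle err mrad [-0.6  1.8 -2.5] F axial -1.29 lat [-0.1  -0.94] t 8.4667
tip rel eye (x,y tool mm, h mm) [ 2.33  0.03 12.37] angle err mrad [-0.6  1.8 -2.5] F axial -1.9 lat [ 0.9  -0.19] t 8.5167
```

```bash
python3 - <<'E'
from h import *
K,M=cam("wrist")
p,d,X=cloud("wrist");h=cv2.cvtColor(p,cv2.COLOR_BGR2HSV)
m=((h[...,0]>17)&(h[...,0]<32)&(h[...,1]>120)&(d>0)&(abs((X-eye)@n)<.004));v,u=np.nonzero(m)
L=(X[m]-eye)@Rb;L=L*1e3
# square edges: y extents for mid rows, x extents away from posts
print("h",np.median((X[m]-eye)@n)*1e3)
yy=[];a=L[abs(L[:,0])<12]
mid=a[:,1];print("y edges",np.percentile(mid,[.5,99.5]),"x edges for y in 14..20",np.percentile(L[(abs(L[:,1])>13)&(abs(L[:,1])<20)][:,0],[.5,99.5]))
where();plan(tipat(-.02),Rb)
E
```

```text
h 0.01339423721001277
y edges [-21.30899782  21.01303411] x edges for y in 14..20 [-21.69163298  21.19685461]
tip rel eye (x,y tool mm, h mm) [ 2.28  0.02 12.36] angle err mrad [-0.6  1.8 -2.5] F axial -1.9 lat [-0.03 -0.92] t 8.5667
shift [-0.0053  0.      0.0809] turn [ 0.0002 -0.0006  0.0008] | dist mm 32.4 deg 0.2
```

Call:
send_rows:
  commands:
    - [[-0.006,0,0,0,-0.0006,0.0008,0],[-0.006,0,0.01,0,-0.0006,0.0008,0],[-0.006,0,0.02,0,-0.0006,0.0008,0],[-0.006,0,0.03,0,-0.0006,0.0008,0],[-0.006,0,0.04,0,-0.0006,0.0008,0],[-0.006,0,0.05,0,-0.0006,0.0008,0],[-0.006,0,0.06,0,-0.0006,0.0008,0],[-0.006,0,0.06,0,-0.0006,0.0008,0]]

```text
t: 9.23
eef_pos: [0.5375, 0.2316, 0.2515]
orientation: [0.168, 0.628, 0.734, 0.196]
wrist_force: [0.2, -0.1, -1.2]
grip_width: 0.0208
finger_force: 45.0
```

```bash
python3 - <<'E'
from h import *
for _ in range(3): snapshot("side");where()
plan(tipat(-.045),Rb)
E
```

```text
tip rel eye (x,y tool mm, h mm) [ -0.51  -0.39 -12.15] angle err mrad [ 0.2 -0.7 -0.2] F axial -0.44 lat [ 0.09 -1.21] t 9.2833
tip rel eye (x,y tool mm, h mm) [ -0.43  -0.15 -11.91] angle err mrad [-0.1 -0.5 -0.1] F axial -1.03 lat [-0.78 -1.22] t 9.3333
tip rel eye (x,y tool mm, h mm) [ -0.27   0.07 -11.69] angle err mrad [-0.5 -0.1 -0. ] F axial -2.36 lat [-0.31 -0.43] t 9.3833
shift [ 0.0006 -0.0001  0.0833] turn [0.0002 0.     0.    ] | dist mm 33.3 deg 0.0
```

Call:
send_rows:
  commands:
    - [[0.001,0,0.01,0,0,0,0],[0.001,0,0.025,0,0,0,0],[0.001,0,0.04,0,0,0,0],[0.001,0,0.055,0,0,0,0],[0.001,0,0.07,0,0,0,0],[0.001,0,0.085,0,0,0,0],[0.001,0,0.1,0,0,0,0],[0.001,0,0.1,0,0,0,0]]

```text
t: 10.05
eef_pos: [0.5572, 0.2349, 0.2164]
orientation: [0.168, 0.628, 0.734, 0.196]
wrist_force: [-0.3, -0.8, -2.1]
grip_width: 0.0201
finger_force: 45.0
```

```bash
cat > st.py <<'E'
from h import *
F=[]
for _ in range(6): snapshot("side"); F.append(np.dot(observe()["wrist_force"],n))
where();print("mean axial",np.mean(F),np.round(F,1))
E
python3 st.py
```

```text
tip rel eye (x,y tool mm, h mm) [  0.25   0.47 -51.33] angle err mrad [-1.2  0.3  0.1] F axial -1.29 lat [ 0.08 -0.54] t 10.35
mean axial -0.8758477497190911 [-0.5 -0.2 -0.9 -1.  -1.3 -1.3]
```

Call:
send_rows:
  commands:
    - [[0,-0.001,0.008,0,0,0,0],[0,-0.001,0.016,0,0,0,0],[0,-0.001,0.022,0,0,0,0],[0,-0.001,0.028,0,0,0,0],[0,-0.001,0.028,0,0,0,0],[0,-0.001,0.028,0,0,0,0]]

```text
t: 10.85
eef_pos: [0.5624, 0.236, 0.2077]
orientation: [0.168, 0.628, 0.734, 0.197]
wrist_force: [0.2, -0.2, -1.6]
grip_width: 0.02
finger_force: 45.0
```

```bash
python3 st.py
```

```text
tip rel eye (x,y tool mm, h mm) [  0.15  -0.23 -62.73] angle err mrad [-0.7  0.   0.1] F axial -0.52 lat [-0.43 -0.4 ] t 11.15
mean axial -1.333250102745438 [-1.1 -2.  -1.1 -1.6 -1.6 -0.5]
```

No contact yet; another 5 mm.

Call:
send_rows:
  commands:
    - [[0,0,0.004,0,0,0,0],[0,0,0.008,0,0,0,0],[0,0,0.0125,0,0,0,0],[0,0,0.0125,0,0,0,0],[0,0,0.0125,0,0,0,0]]

```text
t: 11.57
eef_pos: [0.5648, 0.2364, 0.2035]
orientation: [0.168, 0.628, 0.734, 0.197]
wrist_force: [0.2, -0.6, -1.2]
grip_width: 0.0203
finger_force: 45.0
```

```bash
python3 st.py
```

```text
tip rel eye (x,y tool mm, h mm) [  0.17  -0.22 -67.77] angle err mrad [-0.7  0.   0. ] F axial -2.1 lat [ 0.47 -1.18] t 11.8667
mean axial -1.3135431261371786 [-0.1 -1.4 -1.5 -1.2 -1.6 -2.1]
```

Call:
send_rows:
  commands:
    - [[0,0,0.004,0,0,0,0],[0,0,0.008,0,0,0,0],[0,0,0.0125,0,0,0,0],[0,0,0.0125,0,0,0,0],[0,0,0.0125,0,0,0,0]]

```text
t: 12.28
eef_pos: [0.5673, 0.2368, 0.1992]
orientation: [0.168, 0.628, 0.734, 0.197]
wrist_force: [-0.7, -0.4, -1.1]
grip_width: 0.0204
finger_force: 45.0
```

```bash
python3 st.py
```

```text
tip rel eye (x,y tool mm, h mm) [  0.14  -0.26 -72.79] angle err mrad [-0.7 -0.  -0. ] F axial -1.36 lat [ 0.61 -1.34] t 12.5833
mean axial -1.6045134100285114 [-1.2 -1.5 -1.8 -1.3 -2.4 -1.4]
```

Call:
send_rows:
  commands:
    - [[0,0,0.004,0,0,0,0],[0,0,0.008,0,0,0,0],[0,0,0.0125,0,0,0,0],[0,0,0.0125,0,0,0,0],[0,0,0.0125,0,0,0,0]]

```text
t: 13.0
eef_pos: [0.5698, 0.2372, 0.1948]
orientation: [0.168, 0.628, 0.734, 0.197]
wrist_force: [0.7, 1.0, -1.5]
grip_width: 0.0203
finger_force: 45.0
```

```bash
python3 st.py
```

```text
tip rel eye (x,y tool mm, h mm) [  0.14  -0.24 -77.76] angle err mrad [-0.7  0.   0. ] F axial -0.38 lat [-0.04 -1.49] t 13.3
mean axial -1.2193859081707734 [-2.2 -1.2 -0.5 -1.7 -1.3 -0.4]
```

Call:
send_rows:
  commands:
    - [[0,0,0.004,0,0,0,0],[0,0,0.008,0,0,0,0],[0,0,0.0125,0,0,0,0],[0,0,0.0125,0,0,0,0],[0,0,0.0125,0,0,0,0]]

```text
t: 13.72
eef_pos: [0.5724, 0.2378, 0.191]
orientation: [0.168, 0.628, 0.734, 0.197]
wrist_force: [-2.8, -0.8, 2.1]
grip_width: 0.0201
finger_force: 45.0
```

```bash
python3 st.py
```

```text
tip rel eye (x,y tool mm, h mm) [ 2.600e-01 -6.000e-02 -8.269e+01] angle err mrad [-1.   0.2  0. ] F axial 3.67 lat [ 0.2  -0.77] t 14.0167
mean axial 3.7748946595739405 [4.5 4.2 3.9 2.6 3.7 3.7]
```

Call:
send_rows:
  commands:
    - [[0,0,0.004,0,0,0,0],[0,0,0.008,0,0,0,0],[0,0,0.012,0,0,0,0],[0,0,0.012,0,0,0,0],[0,0,0.012,0,0,0,0],[0,0,0.012,0,0,0,0]]

```text
t: 14.52
eef_pos: [0.5748, 0.2382, 0.1868]
orientation: [0.168, 0.628, 0.734, 0.197]
wrist_force: [-5.3, -1.0, 6.1]
grip_width: 0.0201
finger_force: 45.0
```

```bash
python3 st.py
```

```text
tip rel eye (x,y tool mm, h mm) [ 3.300e-01  7.000e-02 -8.742e+01] angle err mrad [-1.1  0.3  0.1] F axial 8.03 lat [ 0.46 -1.26] t 14.8167
mean axial 8.232856458659121 [8.3 8.  8.3 8.7 8.1 8. ]
```

Call:
send_rows:
  commands:
    - [[0,0,0.001,0,0,0,0],[0,0,0.001,0,0,0,0],[0,0,0.001,0,0,0,0],[0,0,0.001,0,0,0,0],[0,0,0.001,0,0,0,0],[0,0,0.001,0,0,0,0],[0,0,0.001,0,0,0,0],[0,0,0.001,0,0,0,0]]

```text
t: 15.48
eef_pos: [0.5749, 0.2383, 0.1865]
orientation: [0.168, 0.628, 0.734, 0.197]
wrist_force: [-5.4, -0.8, 6.8]
grip_width: 0.0203
finger_force: 45.0
```

Call:
send_rows:
  commands:
    - [[0,0,0,0,0,0,0],[0,0,0,0,0,0,0],[0,0,0,0,0,0,0],[0,0,0,0,0,0,0],[0,0,0,0,0,0,0],[0,0,0,0,0,0,0],[0,0,0,0,0,0,0],[0,0,0,0,0,0,0]]

```text
t: 16.15
eef_pos: [0.575, 0.2383, 0.1866]
orientation: [0.168, 0.628, 0.734, 0.197]
wrist_force: [-4.8, -0.8, 6.9]
grip_width: 0.0203
finger_force: 45.0
```

```bash
python3 st.py
```

```text
tip rel eye (x,y tool mm, h mm) [ 3.70e-01  3.00e-02 -8.78e+01] angle err mrad [-1.   0.3  0. ] F axial 8.8 lat [ 0.3  -1.53] t 16.45
mean axial 8.9931582518717 [8.5 9.1 8.9 9.8 8.9 8.8]
```

Call:
send_rows:
  commands:
    - [[0,0,-0.004,0,0,0,0],[0,0,-0.008,0,0,0,0],[0,0,-0.012,0,0,0,0],[0,0,-0.016,0,0,0,0],[0,0,-0.019,0,0,0,0],[0,0,-0.019,0,0,0,0],[0,0,-0.019,0,0,0,0]]

```text
t: 17.03
eef_pos: [0.5712, 0.2375, 0.1928]
orientation: [0.168, 0.628, 0.734, 0.197]
wrist_force: [-0.3, 0.5, 0.7]
grip_width: 0.0203
finger_force: 45.0
```

```bash
python3 st.py
```

```text
tip rel eye (x,y tool mm, h mm) [  0.15  -0.2  -80.48] angle err mrad [-0.7 -0.   0. ] F axial 2.41 lat [ 1.45 -0.73] t 17.3333
mean axial 1.9813079627900692 [1.9 2.2 1.8 2.2 1.4 2.4]
```

Call:
send_rows:
  commands:
    - [[0,0,-0.0025,0,0,0,0],[0,0,-0.0025,0,0,0,0],[0,0,-0.0025,0,0,0,0.3],[0,0,-0.0025,0,0,0,0.45],[0,0,-0.0025,0,0,0,0.6],[0,0,-0.0025,0,0,0,0.6],[0,0,-0.0025,0,0,0,0.6],[0,0,-0.0025,0,0,0,0.6]]

```text
t: 18.0
eef_pos: [0.5707, 0.2374, 0.1937]
orientation: [0.168, 0.628, 0.734, 0.197]
wrist_force: [0.1, 0.2, -0.5]
grip_width: 0.0549
finger_force: 0.0
```

Call:
send_rows:
  commands:
    - [[0,0,-0.03,0,0,0,0.6],[0,0,-0.08,0,0,0,0.6],[0,0,-0.14,0,0,0,0.6],[0,0,-0.2,0,0,0,0.6],[0,0,-0.26,0,0,0,0.6],[0,0,-0.3,0,0,0,0.6],[0,0,-0.3,0,0,0,0.6],[0,0,-0.3,0,0,0,0.6]]

```text
t: 18.67
eef_pos: [0.5114, 0.2284, 0.2984]
orientation: [0.168, 0.628, 0.734, 0.198]
wrist_force: [0.1, 0.1, -0.0]
grip_width: 0.0552
finger_force: 0.0
```

```bash
python3 - <<'E'
from h import *
from scipy.optimize import least_squares
for _ in range(2):
    where();p,d,X=cloud("wrist");h=cv2.cvtColor(p,cv2.COLOR_BGR2HSV);L=(X-eye)@Rb
    m=(h[...,0]<17)&(h[...,1]>150)&(d>0)&(np.hypot(L[...,0],L[...,1])<.04)&(L[...,2]<-.01)
    A=L[m];f=lambda v:np.hypot(A[:,0]-v[0]-v[2]*A[:,2],A[:,1]-v[1]-v[3]*A[:,2])-.0105
    B=A;A=A[(A[:,2]>np.percentile(A[:,2],15))&(A[:,2]>B[:,2].min()+.004)];v=least_squares(f,[0,0,0,0],loss="soft_l1",f_scale=.001).x
    print(len(B),"handle top h mm",-B[:,2].min()*1e3,"-> end depth below mouth",130-(-B[:,2].min()*1e3),"axis mm",v[:2]*1e3,"slope",v[2:])
cv2.imwrite("pics/w9.png",p)
E
```

```text
tip rel eye (x,y tool mm, h mm) [ 0.56  0.43 41.17] angle err mrad [-2.3  1.4  0.4] F axial -0.05 lat [0.04 0.04] t 18.6667
760 handle top h mm 82.61396905606668 -> end depth below mouth 47.38603094393332 axis mm [-0.74803534 -2.95655274] slope [0.00359716 0.03057641]
tip rel eye (x,y tool mm, h mm) [ 0.07 -0.51 40.31] angle err mrad [-0.6  0.1  0.1] F axial -0.57 lat [-0.28  0.17] t 18.7167
775 handle top h mm 82.56490989759583 -> end depth below mouth 47.435090102404175 axis mm [-0.76330096 -2.9200982 ] slope [0.00305319 0.03131616]
```

View pics/w9.png

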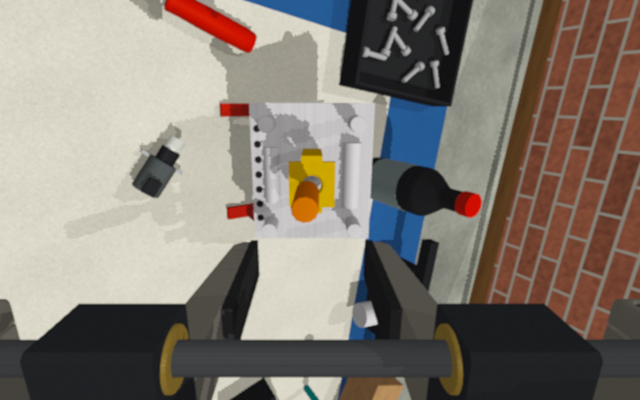

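```bash
python3 -c "
from bench import *
print(hand_in())"
```

```text
the job is handed in; nothing more can be done
None
```

The rod is standing released in the bore, leaning about 0.03 rad with its end about 47 mm below the mouth. I felt the spool at about 50 mm and pressed it with about 10 N for roughly 2 s. The job was handed in at about 19 s, and the judge's verdict was not shown.

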